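Empty the tray of printing blocks into the green crate

ROBOT

A 7-joint arm with a two-finger parallel gripper is mounted at the origin on the work surface. World frame = base frame: x ahead of the robot, y to its left, z up, the work surface at z = 0. Lengths are in m, angles in rad, forces in N, time in s.
With the tool pointing down it reaches from about 0.425 to 0.925 m from the base axis. Payload 6.8 kg.
Tool frame: the origin (TCP) lies midway between the tips of the shut fingers; the grasp point (between the pads) lies 19 mm behind it; y points along the fingers, z is the direction in which the jaws open and shut, and the axes are right-handed (so a half turn about y gives the same grasp; the last joint's range is limited). The gripper opens to 85 mm and grips with 20 to 120 N. Pads are 22 mm wide; open, the fingers measure 114 mm over their backs; the gripper's body (76 mm by 85 mm) begins 54 mm behind the grasp point. The pads swing forward as they close: fully open they stand 13 mm farther back than shut.
Start: joints at [1.202, 0.477, 0.022, 1.555, -0.011, 1.109, -0.083], TCP at [0.174, -0.652, 0.231] pointing down, gripper open.
Joint ranges: [-2.96, 2.96], [-0.34, 2.1], [-1.41, 1.46], [0.24, 2.44], [-1.37, 4.51], [0.17, 1.92], [-2.96, 2.96]. Speed limits (rad/s): [2.39, 2.39, 3.14, 3.14, 3.14, 3.14, 3.14].

INTERFACE

Orientations are given as a unit quaternion [w, x, y, z].
In Python, from station import bot gives the robot as it stands. The module is installed in compiled form; this text tells all that it offers.
- The arm moves only by the shell command python3 -m crank 'ROWS' [FORCE]. ROWS is JSON, a list of rows, each an object with "linear": the shift along the tool's x, y, z in m, a list of three; "dr": the turn, a rotation vector about the tool's x, y, z in degrees, a list of three; "hand": the gripper command: -1 is shut, 1 is fully open, values between are in proportion. A call has 1 to 10 rows; each row is the pose to reach, as a shift and turn from the pose commanded when the call began, along the tool's axes at that moment; what a row does not reach only later rows make up. A row lasts 1/12 s, in which the tool goes at most 41.7 mm and 7.16 degrees, less where a joint would pass 70% of its speed; a pose out of reach is approached as far as the arm can. A call with a gripper value outside its range is refused whole. The fingers move at their own pace and stop on an object; FORCE is the grip in N (left out, the last holds). Time passes only in rows, so rows that repeat a pose let the fingers close. It gives the time, the measured TCP pose, the force and the opening at its end, in the units of the state.
- bot.get_obs(): the state, without advancing time (a new reading comes with each control period).
- bot.read_camera(name): name is "scene" or "top" or "wrist"; returns the picture (384x512x3 uint8, blue, green, red); there is no depth.
- bot.camera_params(name): a dict with "K" (3x3 intrinsics, pixels), "k1" (the pictures are not rectified: a ray, as slopes to the right and down, at radius r is drawn at 1 + k1 r^2 times it, then the intrinsics apply), "R" (3x3) and "t" (3): a world point X has camera coordinates R X + t; the wrist camera has in their place "hand_eye" (4x4, takes a point from camera to tool coordinates, whose origin is the TCP and whose axes are the tool frame's). Camera axes: x right, y down, z forward; pixel columns grow to the right and rows downward; lengths in m; the calibration is good to about 2 mm. A picture is of the moment at which its call begins: read the wrist's pose just before it. camera_params takes no time and is no camera call.
- bot.hand_in(): hands the job in, once; it reports no verdict.
Trained networks look in the newest picture that a camera, given by its name, has taken for a name from the list of things; names that differ only in an ending like _2 or _b are one class to them, and where a whole thing is asked for, a point or a joint stands for the part that bears it (a point fixed in the world has none). Each returns a list of dicts, best first, with "score" (0 to 1); they miss things now and then, are a little off and sometimes report something else, mostly with a low value. They report only what shows in the picture. A call takes as long as a camera call.
- bot.search_frame(camera, target): "extent" ([left, top, right, bottom] in pixels, round what is visible of it).
- bot.cut_out(camera, target): "pixels" (384x512 bool, what is visible of it) and "extent" ([left, top, right, bottom] in pixels, round what is visible of it).
- bot.place_of(camera, target): "xy" ([column, row] in pixels: a listed point, or the origin of a listed thing).
The state is a dict: "t": time; "q": joint angles; "joint_vel": joint speeds; "joint_torque": joint torques, N m; "eef_pos": TCP position; "tool_rot": TCP orientation; "contact_force": force on the tool from outside, world axes, zero at the start; "torque": the same for the moment, N m; "gripper_width": opening from 0.0 (shut) to 1.0 (fully open).
Only numpy, scipy, OpenCV 4.12 (cv2) and the standard library are available. Lean on these libraries where they do the work, as an engineer would, in place of code of your own. Each camera call takes 0.05 s, during which the arm holds its last target. There are 200 camera calls.

TASK

Clear away the printing blocks: carry the tray with all four blocks on it over to the green crate, tip it low over the crate so that they slide off into it, then set the empty tray down again flat on the cork mat, squarely over it. Do not touch the blocks with the gripper, spill none, do not drop the tray, and do not disturb the crate, the blue bin, the paint tin, the tape roll or the brush.

Things in the scene. Friction and masses are not known exactly. Their poses are not given: they have to be found in the camera images.
- tray: aluminium tray on the mat, 200 x 150 mm (x, y), 0.25-0.5 kg. Floor 5 mm thick; walls 32 mm high, 5 mm thick at +y, -y and the back (-x); the +x end is open and flat. A wooden grip bar bridges it above x = 0 (see tray_grip). Origin: centre of the underside; z up. Blocks start to slide when it is tipped about 17 to 25 degrees, and surely leave it at 40
- tray_grip (a point): point in the grip bar, 105 mm above the tray's underside; axes as the tray's. Bar: 166 mm along y, 14 mm thick (x), from 85 to 120 mm above the underside, on 8 mm uprights outside the side walls. Pinched here across its thickness (fingers closing along the tray's x) the tray is held firmly and tips with the tool
- tray_lip (a point): middle of the open end's lower edge, 100 mm from the tray's origin along its +x; axes as the tray's
- green_crate: open-topped green plastic crate, empty, standing loose on the bench, 220 x 180 mm (x, y) outside, 100 mm high, walls and floor 6 mm, about 0.9 kg; origin: centre of its underside; z up. It may stand on either side of the mat
- blue_bin: blue bin of the same size as the green crate, with four cardboard tubes lying in it, on the other side of the mat; leave it alone; origin: centre of its underside
- mat: cork mat fixed to the bench, 230 x 170 mm (x, y), 4 mm thick, on which the tray starts with its x within 0.1 rad of the mat's x; origin: centre of its underside, so its top is at z = 0.004
- block_red: printing block, varnished wood 60 x 36 x 28 mm (x, y, z), 0.045 kg, red top; origin at its centre; starts lying flat, loose, on the tray
- block_yellow: printing block, varnished wood 60 x 36 x 28 mm (x, y, z), 0.045 kg, yellow top; origin at its centre; starts lying flat, loose, on the tray
- block_blue: printing block, varnished wood 60 x 36 x 28 mm (x, y, z), 0.045 kg, blue top; origin at its centre; starts lying flat, loose, on the tray
- block_plain: printing block, varnished wood 60 x 36 x 28 mm (x, y, z), 0.045 kg, plain brown wood top; origin at its centre; starts lying flat, loose, on the tray
- tin: paint tin with a red label, 76 mm across, 90 mm high, standing beyond the mat; bystander; origin: centre of its underside
- tape: yellow roll of tape, 100 mm across, 45 mm high, lying flat beyond the mat; bystander; origin: centre of its underside
- brush: brush 140 mm long lying crosswise beyond the mat, between the tin and the tape roll; bystander; origin about its middle

How it is judged:
By the outcome, as a careful person would: the job done as asked, in the order asked, and still so for the second after the job is handed in, with the robot touching nothing.
It also fails if it takes over 51 s, if anything falls off the work surface, if the arm or the gripper's body presses on something with over 40 N, if the wrist force passes 120 N, or if a joint passes its speed limit or range.

## Working session

There is one attempt and no reset: what is moved stays moved. The work goes in short steps, Python scripts to look and compute and a shell command to move; the robot and the scene stay as the last step left them, time stands still between calls to the robot, and variables do not carry over. Pictures are saved under pics/ and viewed, about 8 in all and at most 12, crops included, and the job is handed in when it is done.

```bash
mkdir -p pics; ls
cat > h.py <<'E'
import numpy as np, cv2
from scipy.spatial.transform import Rotation as Ro
from station import bot
def rot(q): return Ro.from_quat([q[1],q[2],q[3],q[0]])
def ray(cam,px,obs=None):
    p=bot.camera_params(cam);K=np.array(p['K']);k1=p['k1']
    d=np.array([(px[0]-K[0,2])/K[0,0],(px[1]-K[1,2])/K[1,1]]);u=d.copy()
    for _ in range(20): u=d/(1+k1*(u@u))
    v=np.array([u[0],u[1],1])
    if 'R' in p:
        R=np.array(p['R']);t=np.array(p['t']);return -R.T@t,R.T@v
    H=np.array(p['hand_eye']);o=obs or bot.get_obs();T=rot(o['tool_rot']).as_matrix()
    return T@H[:3,3]+np.array(o['eef_pos']),T@H[:3,:3]@v
def at_z(cam,px,z,obs=None):
    c,d=ray(cam,px,obs);return c+d*(z-c[2])/d[2]
def proj(cam,X):
    p=bot.camera_params(cam);c=np.array(p['R'])@X+np.array(p['t']);u=c[:2]/c[2];u=u*(1+p['k1']*(u@u));K=np.array(p['K']);return K[:2,:2]@u+K[:2,2]
E
python3 - <<'E'
from h import *
np.set_printoptions(precision=3,suppress=True)
o=bot.get_obs();print(o)
print(rot(o['tool_rot']).as_matrix())
for c in('top','scene'):
    cv2.imwrite(f'pics/{c}0.png',bot.read_camera(c))
    c0,_=ray(c,(256,192));print(c,c0)
    for n,z in dict(tray_grip=.109,tray_lip=.004,tray=.004,green_crate=0,blue_bin=0,mat=0,block_red=.023,tin=0,tape=0,brush=.01).items():
        r=bot.place_of(c,n)
        for k in r[:1]: print(n,round(k['score'],2),np.array(k['xy']),at_z(c,k['xy'],z))
E
```

```text
pics
{'t': 0.0, 'q': array([ 1.202,  0.478,  0.022,  1.556, -0.012,  1.109, -0.083]), 'joint_vel': array([ 0.001,  0.001,  0.   ,  0.001, -0.   ,  0.002, -0.   ]), 'joint_torque': array([ -0.   , -59.646,   1.608, -28.12 ,   0.012,   0.009,  -0.   ]), 'eef_pos': array([ 0.174, -0.652,  0.23 ]), 'tool_rot': array([ 0.092, -0.092,  0.702, -0.7  ]), 'contact_force': array([ 0.695, -0.1  , -0.341]), 'torque': array([-0.024,  0.028,  0.006]), 'gripper_width': 0.997439004770383}
[[-0.966 -0.001  0.258]
 [-0.258  0.002 -0.966]
 [ 0.    -1.    -0.002]]
top [0.447 0.018 1.179]
tray_grip 0.73 [266.7 240.1] [ 0.489 -0.03   0.109]
tray_lip 0.55 [267.9 204.4] [ 0.581 -0.037  0.004]
tray 0.93 [266.3 239.8] [ 0.494 -0.033  0.004]
green_crate 0.59 [384.3 228. ] [ 0.525 -0.329  0.   ]
blue_bin 0.59 [ 98.4 202.1] [0.581 0.386 0.   ]
mat 0.31 [268.3 237.8] [ 0.499 -0.038  0.   ]
tin 0.67 [189.4 133.8] [0.757 0.162 0.   ]
tape 0.82 [312.4 134.7] [ 0.76  -0.148  0.   ]
brush 0.87 [252.4 140.1] [0.741 0.003 0.01 ]
scene [ 1.135 -0.526  0.779]
tray_grip 0.89 [215.3 168. ] [ 0.488 -0.027  0.109]
tray_lip 0.93 [237.4 215. ] [ 0.585 -0.042  0.004]
tray 0.94 [215.5 194.4] [ 0.478 -0.029  0.004]
green_crate 0.9 [140.7 256.8] [ 0.509 -0.313 -0.   ]
blue_bin 0.86 [327.8 153. ] [0.595 0.364 0.   ]
block_red 0.78 [217.  179.8] [0.45  0.004 0.023]
tin 0.72 [330.1 210.7] [ 0.759  0.152 -0.   ]
tape 0.63 [257.  278.1] [ 0.766 -0.152  0.   ]
brush 0.69 [293.2 242. ] [ 0.762 -0.013  0.01 ]
```

```bash
python3 -c "
import cv2
cv2.imwrite('pics/top0b.png',cv2.resize(cv2.imread('pics/top0.png'),(800,600)))"
```

```text
(no output)
```

View pics/top0b.png

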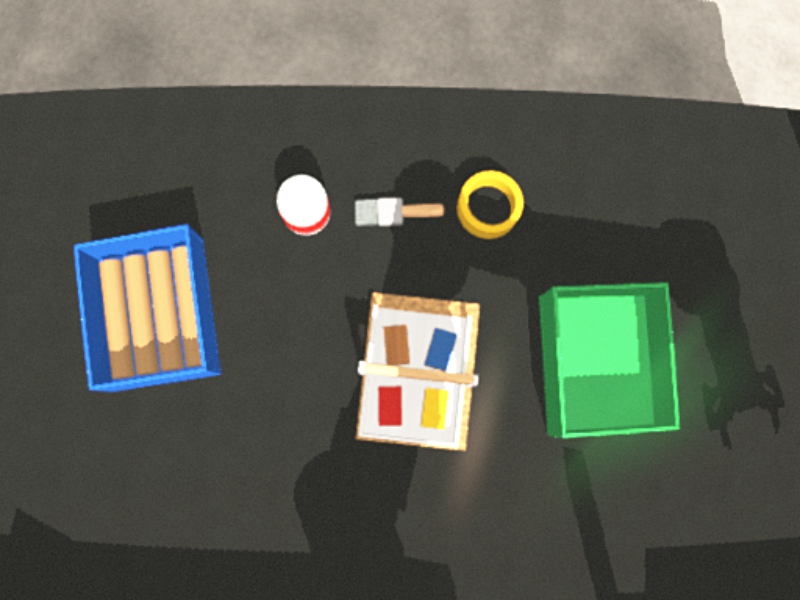

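View pics/scene0.png

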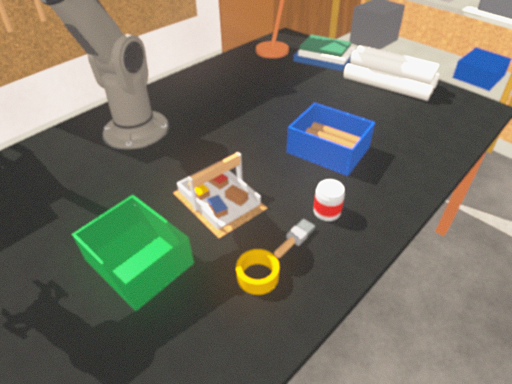

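The top view shows the tray at (418,370) of 800x600, with its open end facing up the picture (+x). The green crate is to its right at (612,360), and the blue bin is on the left. I'm moving above the tray for a closer look.

```bash
python3 -m crank '[{"linear":[-0.05,-0.02,-0.06],"dr":[0,-7,0],"hand":1},{"linear":[-0.223,-0.05,-0.262],"dr":[0,-35,0],"hand":1},{"linear":[-0.223,-0.05,-0.262],"dr":[0,-35,0],"hand":1},{"linear":[-0.223,-0.05,-0.262],"dr":[0,-35,0],"hand":1},{"linear":[-0.223,-0.05,-0.262],"dr":[0,-35,0],"hand":1},{"linear":[-0.223,-0.05,-0.262],"dr":[0,-35,0],"hand":1},{"linear":[-0.223,-0.05,-0.262],"dr":[0,-35,0],"hand":1},{"linear":[-0.223,-0.05,-0.262],"dr":[0,-35,0],"hand":1},{"linear":[-0.223,-0.05,-0.262],"dr":[0,-35,0],"hand":1},{"linear":[-0.223,-0.05,-0.262],"dr":[0,-35,0],"hand":1}]'
python3 - <<'E'
from h import *
np.set_printoptions(precision=3,suppress=True)
o=bot.get_obs();M=rot(o['tool_rot']).as_matrix();print(o['q'],o['eef_pos']);print(M)
p=np.array([.46,-.03,.33]);print('shift',M.T@(p-o['eef_pos']))
print(np.array(bot.camera_params('wrist')['hand_eye']))
# hand-picked corners in top picture (800x600)
def q(pts,z): return np.array([at_z('top',np.array(a)/1.5625,z)[:2] for a in pts])
m=q([(373,292),(480,303),(466,450),(357,438)],.004)
c=q([(552,289),(668,284),(680,428),(562,437)],.1)
for P in(m,c): print(P.mean(0),np.degrees(np.arctan2(*(P[0]+P[1]-P[2]-P[3])[::-1])))
E
```

```text
t: 1.93
eef_pos: [0.3246, -0.3378, 0.2824]
tool_rot: [-0.301, 0.3, -0.639, 0.64]
contact_force: [-0.3, -1.2, 0.7]
gripper_width: 1.0
[ 0.931  0.097 -0.276  1.952  0.029  1.094 -0.049] [ 0.325 -0.338  0.282]
[[-0.638  0.002  0.77 ]
 [-0.77  -0.001 -0.638]
 [-0.001 -1.     0.002]]
shift [-0.323 -0.048 -0.092]
[[-0.     0.961  0.278 -0.071]
 [-0.001 -0.278  0.961 -0.143]
 [ 1.    -0.     0.001  0.001]
 [ 0.     0.     0.     1.   ]]
[ 0.501 -0.038] -5.445822777758453
[ 0.515 -0.324] 3.3781565294458202
```

```bash
python3 -m crank '[{"linear":[-0.04,-0.006,-0.011],"dr":[0,-7,0],"hand":1},{"linear":[-0.323,-0.048,-0.092],"dr":[0,-34,0],"hand":1},{"linear":[-0.323,-0.048,-0.092],"dr":[0,-34,0],"hand":1},{"linear":[-0.323,-0.048,-0.092],"dr":[0,-34,0],"hand":1},{"linear":[-0.323,-0.048,-0.092],"dr":[0,-34,0],"hand":1},{"linear":[-0.323,-0.048,-0.092],"dr":[0,-34,0],"hand":1},{"linear":[-0.323,-0.048,-0.092],"dr":[0,-34,0],"hand":1},{"linear":[-0.323,-0.048,-0.092],"dr":[0,-34,0],"hand":1},{"linear":[-0.323,-0.048,-0.092],"dr":[0,-34,0],"hand":1},{"linear":[-0.323,-0.048,-0.092],"dr":[0,-34,0],"hand":1}]'
python3 - <<'E'
from h import *
np.set_printoptions(precision=3,suppress=True)
o=bot.get_obs();M=rot(o['tool_rot']).as_matrix();print(o['q'],o['eef_pos']);print(M)
I=bot.read_camera('wrist');cv2.imwrite('pics/w1.png',cv2.resize(I,(800,600)))
for n,z in dict(tray_grip=.109,tray_lip=.004,tray=.004).items():
    for k in bot.place_of('wrist',n)[:1]: print(n,k['score'],k['xy'],at_z('wrist',k['xy'],z,o))
E
```

```text
t: 2.77
eef_pos: [0.4606, -0.033, 0.3299]
tool_rot: [-0.475, 0.474, -0.524, 0.525]
contact_force: [-0.3, -1.2, 0.6]
gripper_width: 0.996
[ 0.55   0.075 -0.637  1.877  0.047  1.203 -0.204] [ 0.461 -0.033  0.33 ]
[[-0.101  0.002  0.995]
 [-0.995  0.001 -0.101]
 [-0.001 -1.     0.001]]
tray_grip 0.84 [276.8, 166.9] [ 0.49  -0.033  0.109]
tray_lip 0.83 [336.0, 156.0] [ 0.6   -0.044  0.004]
tray 0.87 [276.0, 158.3] [ 0.495 -0.038  0.004]
```

View pics/w1.png

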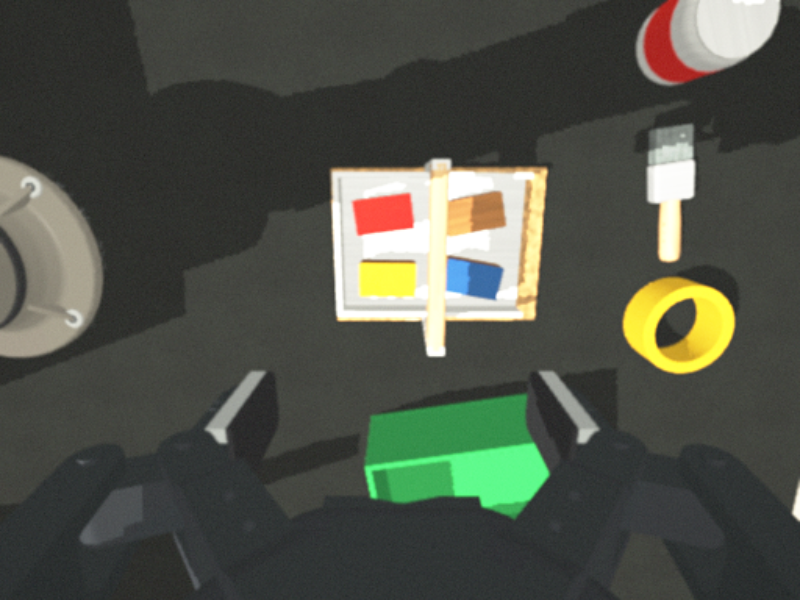

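The wrist view shows the tray centred at about (435,245), with the bar running from (440,164) to (436,352) and all four blocks flat inside. Next I'm getting the bar's centre and yaw.

Run:
```python
from h import *
np.set_printoptions(precision=4,suppress=True)
o=bot.get_obs();M=rot(o['tool_rot']).as_matrix()
f=lambda a,z:at_z('wrist',np.array(a)/1.5625,z,o)
a,b=f((440,164),.124),f((436,352),.124);d=a-b;print('bar',(a+b)/2,np.linalg.norm(d),'yaw',np.degrees(np.arctan2(-d[0],d[1])))
m=np.array([f(x,.004)[:2] for x in[(547,168),(534,320),(338,320),(331,168)]]);print('mat',m.mean(0),np.linalg.norm(m[0]-m[3]),'yaw',np.degrees(np.arctan2(*(m[0]+m[1]-m[2]-m[3])[::-1])))
print('lip edge',f((527,178),.009),f((517,305),.009))
print('tool z yaw',np.degrees(np.arctan2(M[1,2],M[0,2])))
# back edge of tray outline (white) top wall z=.041
print('back',f((333,180),.041),f((340,318),.041))
# bar in mask
r=bot.cut_out('top','tray_grip');print([ (k['score'],k['extent']) for k in r[:2]])
I=bot.read_camera('wrist')[90:240,195:365];cv2.imwrite('pics/w1c.png',cv2.resize(I,None,fx=4,fy=4,interpolation=cv2.INTER_CUBIC))
```

```text
bar [ 0.4906 -0.0376  0.124 ] 0.15907466635216508 yaw -6.105432018236021
mat [ 0.4996 -0.0436] 0.22918752720178479 yaw -6.213176869156669
lip edge [0.5995 0.0206 0.009 ] [ 0.5841 -0.1184  0.009 ]
tool z yaw -6.264847969808079
back [0.4007 0.0402 0.041 ] [ 0.3863 -0.1019  0.041 ]
[(0.95, [229.3, 196.6, 306.6, 288.2])]
```

View pics/w1c.png

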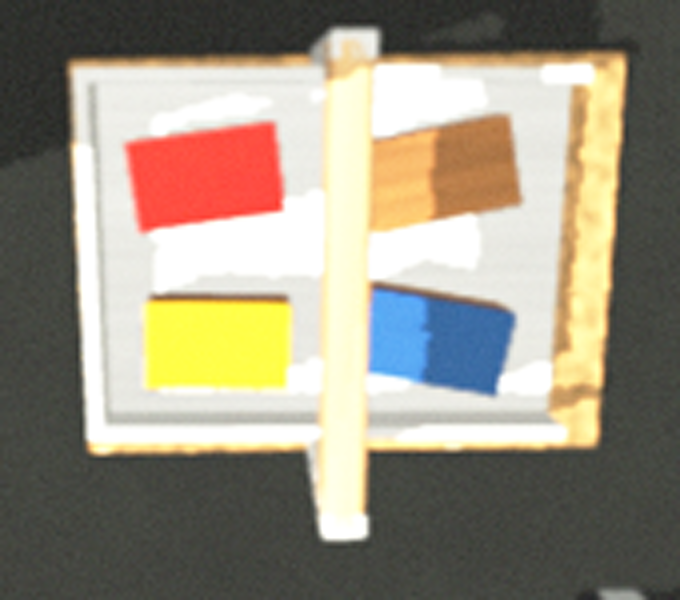

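```bash
python3 -m crank '[{"linear":[0.001,0.03,0.031],"dr":[0,0,0],"hand":1},{"linear":[0.001,0.07,0.031],"dr":[0,0,0],"hand":1},{"linear":[0.001,0.11,0.031],"dr":[0,0,0],"hand":1},{"linear":[0.001,0.15,0.031],"dr":[0,0,0],"hand":1},{"linear":[0.001,0.18,0.031],"dr":[0,0,0],"hand":1},{"linear":[0.001,0.205,0.031],"dr":[0,0,0],"hand":1},{"linear":[0.001,0.225,0.031],"dr":[0,0,0],"hand":1},{"linear":[0.001,0.235,0.031],"dr":[0,0,0],"hand":1},{"linear":[0.001,0.24,0.031],"dr":[0,0,0],"hand":1},{"linear":[0.001,0.24,0.031],"dr":[0,0,0],"hand":1}]'
python3 - <<'E'
from h import *
I=bot.read_camera('wrist');cv2.imwrite('pics/w2.png',I)
E
```

```text
t: 3.9
eef_pos: [0.4898, -0.04, 0.0889]
tool_rot: [0.472, -0.473, 0.526, -0.526]
contact_force: [-0.2, 1.0, 1.0]
gripper_width: 1.001
```

View pics/w2.png

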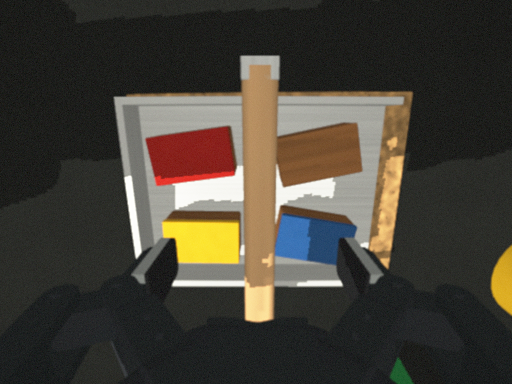

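The bar sits between the open fingers and the fingertips are clear of the blocks. Closing the gripper.

```bash
python3 -m crank '[{"linear":[0,0,0],"dr":[0,0,0],"hand":-1},{"linear":[0,0,0],"dr":[0,0,0],"hand":-1},{"linear":[0,0,0],"dr":[0,0,0],"hand":-1},{"linear":[0,0,0],"dr":[0,0,0],"hand":-1},{"linear":[0,0,0],"dr":[0,0,0],"hand":-1},{"linear":[0,0,0],"dr":[0,0,0],"hand":-1},{"linear":[0,0,0],"dr":[0,0,0],"hand":-1},{"linear":[0,0,0],"dr":[0,0,0],"hand":-1},{"linear":[0,0,0],"dr":[0,0,0],"hand":-1},{"linear":[0,0,0],"dr":[0,0,0],"hand":-1}]' 90
python3 -m crank '[{"linear":[0,-0.003,0],"dr":[0,0,0],"hand":-1},{"linear":[0,-0.008,0],"dr":[0,0,0],"hand":-1},{"linear":[0,-0.016,0],"dr":[0,0,0],"hand":-1},{"linear":[0,-0.028,0],"dr":[0,0,0],"hand":-1},{"linear":[0,-0.044,0],"dr":[0,0,0],"hand":-1},{"linear":[0,-0.06,0],"dr":[0,0,0],"hand":-1},{"linear":[0,-0.074,0],"dr":[0,0,0],"hand":-1},{"linear":[0,-0.084,0],"dr":[0,0,0],"hand":-1},{"linear":[0,-0.089,0],"dr":[0,0,0],"hand":-1},{"linear":[0,-0.09,0],"dr":[0,0,0],"hand":-1}]'
```

```text
t: 4.78
eef_pos: [0.4905, -0.0394, 0.0898]
tool_rot: [-0.473, 0.473, -0.526, 0.526]
contact_force: [-1.7, 0.4, 5.4]
gripper_width: 0.154
t: 5.62
eef_pos: [0.4906, -0.0395, 0.1805]
tool_rot: [-0.473, 0.472, -0.525, 0.526]
contact_force: [0.6, -0.1, -6.0]
gripper_width: 0.152
```

Grip is confirmed: opening 13 mm and about 6 N of load. Carrying the tray, level and gently accelerated, to the near side of the crate.

```bash
python3 -m crank '[{"linear":[0.002,-0.004,-0.001],"dr":[0,0,0],"hand":-1},{"linear":[0.006,-0.010,-0.002],"dr":[0,0,0],"hand":-1},{"linear":[0.011,-0.018,-0.004],"dr":[0,-0.3,0],"hand":-1},{"linear":[0.021,-0.028,-0.007],"dr":[0,-0.7,0],"hand":-1},{"linear":[0.034,-0.038,-0.012],"dr":[0,-1.2,0],"hand":-1},{"linear":[0.049,-0.047,-0.017],"dr":[0,-1.7,0],"hand":-1},{"linear":[0.065,-0.054,-0.023],"dr":[0,-2.3,0],"hand":-1},{"linear":[0.080,-0.058,-0.028],"dr":[0,-2.9,0],"hand":-1},{"linear":[0.092,-0.06,-0.032],"dr":[0,-3.4,0],"hand":-1},{"linear":[0.100,-0.06,-0.035],"dr":[0,-3.7,0],"hand":-1}]'
python3 - <<'E'
from h import *
np.set_printoptions(precision=4,suppress=True)
o=bot.get_obs();M=rot(o['tool_rot']).as_matrix();print(o['q'],'yaw',np.degrees(np.arctan2(M[1,2],M[0,2])))
p=np.array([.355,-.334,.24]);print('shift',M.T@(p-o['eef_pos']))
cv2.imwrite('pics/w3.png',bot.read_camera('wrist'))
E
```

```text
t: 6.45
eef_pos: [0.4438, -0.1369, 0.2395]
tool_rot: [0.489, -0.49, 0.511, -0.51]
contact_force: [0.6, -0.5, -5.1]
gripper_width: 0.151
[ 0.7034  0.1664 -0.5911  1.9974  0.1101  1.0089  0.0173] yaw -2.4377398210716628
shift [ 0.2006 -0.0004 -0.0803]
```

View pics/w3.png

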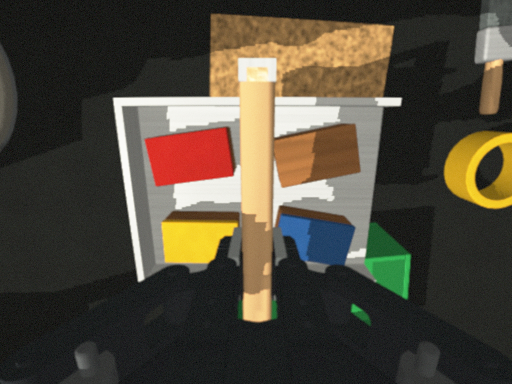

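The blocks haven't shifted on the tray. I'll carry on to the tipping position.

```bash
python3 -m crank '[{"linear":[0.003,0,-0.001],"dr":[0,0,0],"hand":-1},{"linear":[0.008,0,-0.003],"dr":[0,-0.3,0],"hand":-1},{"linear":[0.018,0,-0.007],"dr":[0,-0.6,0],"hand":-1},{"linear":[0.032,0,-0.013],"dr":[0,-1,0],"hand":-1},{"linear":[0.050,0,-0.020],"dr":[0,-1.5,0],"hand":-1},{"linear":[0.069,0,-0.028],"dr":[0,-2,0],"hand":-1},{"linear":[0.085,0,-0.034],"dr":[0,-2.5,0],"hand":-1},{"linear":[0.097,0,-0.039],"dr":[0,-3,0],"hand":-1},{"linear":[0.105,0,-0.042],"dr":[0,-3.2,0],"hand":-1},{"linear":[0.110,0,-0.044],"dr":[0,-3.4,0],"hand":-1}]'
python3 - <<'E'
from h import *
np.set_printoptions(precision=4,suppress=True)
o=bot.get_obs();M=rot(o['tool_rot']).as_matrix();print(o['q'],'yaw',np.degrees(np.arctan2(M[1,2],M[0,2])))
p=np.array([.355,-.334,.23]);print('shift',M.T@(p-o['eef_pos']))
E
```

```text
t: 7.33
eef_pos: [0.3959, -0.2438, 0.2391]
tool_rot: [-0.504, 0.504, -0.496, 0.495]
contact_force: [-0.3, -0.6, -5.1]
gripper_width: 0.152
[ 0.8812  0.1579 -0.5072  2.001   0.0904  1.0046  0.3485] yaw 1.022025717219363
shift [ 0.0894  0.0091 -0.0425]
```

```bash
python3 -m crank '[{"linear":[0.003,0,-0.001],"dr":[0,0,0],"hand":-1},{"linear":[0.009,0,-0.004],"dr":[0,-0.3,0],"hand":-1},{"linear":[0.019,0,-0.009],"dr":[0,-0.6,0],"hand":-1},{"linear":[0.033,0,-0.016],"dr":[0,-1,0],"hand":-1},{"linear":[0.049,0,-0.023],"dr":[0,-1.4,0],"hand":-1},{"linear":[0.064,0,-0.030],"dr":[0,-1.8,0],"hand":-1},{"linear":[0.076,0,-0.036],"dr":[0,-2.1,0],"hand":-1},{"linear":[0.084,0,-0.040],"dr":[0,-2.3,0],"hand":-1},{"linear":[0.089,0,-0.042],"dr":[0,-2.4,0],"hand":-1},{"linear":[0.089,0,-0.042],"dr":[0,-2.4,0],"hand":-1}]'
python3 - <<'E'
from h import *
np.set_printoptions(precision=4,suppress=True)
o=bot.get_obs();M=rot(o['tool_rot']).as_matrix();print(o['q'],'yaw',np.degrees(np.arctan2(M[1,2],M[0,2])))
I=bot.read_camera('top')
# lip predicted, crate pts
u=M[:,2];lip=o['eef_pos']+.1*u+.086*M[:,1]
print('lip',lip)
cr=np.array([.515,-.324]);a=np.radians(3.4);U=np.array([np.cos(a),np.sin(a)]);V=np.array([-U[1],U[0]])
for z,h in((.1,(.11,.09)),):
    P=[proj('top',np.r_[cr+sx*h[0]*U+sy*h[1]*V,z]) for sx,sy in((1,1),(1,-1),(-1,-1),(-1,1))]
    cv2.polylines(I,[np.int32(np.round(P))],True,(0,0,255),1)
w=np.r_[V,0]*.075
cv2.polylines(I,[np.int32([proj('top',lip+w),proj('top',lip-w)])],True,(255,0,255),1)
cv2.imwrite('pics/t3.png',cv2.resize(I[110:330,230:512],None,fx=2.8,fy=2.7))
E
```

```text
t: 8.17
eef_pos: [0.3557, -0.3336, 0.2392]
tool_rot: [-0.515, 0.515, -0.485, 0.485]
contact_force: [-0.5, 0.7, -5.9]
gripper_width: 0.15
[ 1.0129  0.1901 -0.4352  1.9584  0.0942  1.0124  0.5938] yaw 3.3931062267675114
lip [ 0.4555 -0.3277  0.1532]
```

View pics/t3.png

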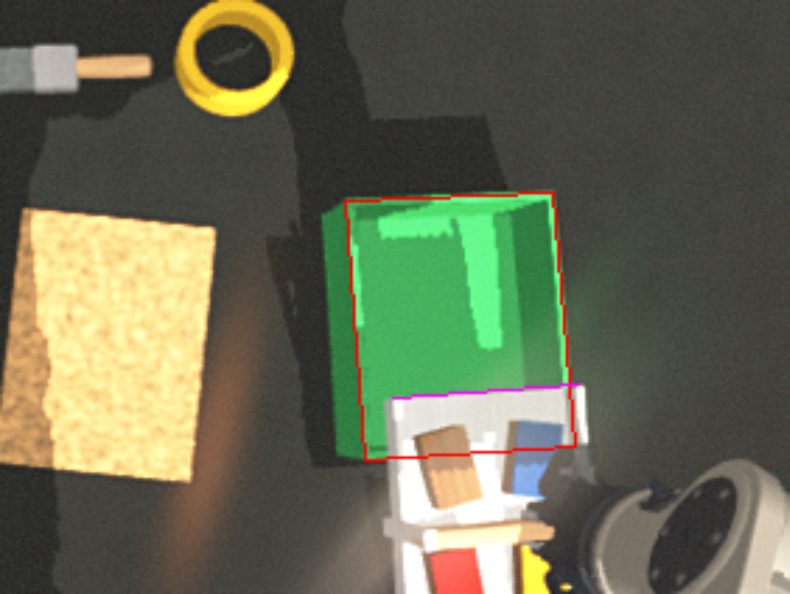

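The overlay agrees: the rim outline and the predicted lip (magenta) match the picture, and the lip is inside the crate's near wall. Next I'm computing a tipping table that pivots about the lip.

Run:
```python
import numpy as np
# displacement in tool axes AT THETA0 of each call (tool rotated by th0)
def T(th,lz):
    s,c=np.sin(np.radians(th)),np.cos(np.radians(th));return np.array([-.1*c+.086*s, lz+.1*s+.086*c])  # fwd, up rel lip_x
L=lambda th:np.interp(th,[0,4,8,12,16,60],[.153,.145,.13,.115,.105,.105])
for ths in([1,2,4,6,8,10,12,14,16,17],[18,19,20,21,22,23,24,25,26,27],[28.5,30,31.5,33,34.5,36,37.5,39,40.5,42]):
    t0={1:0,18:17,28.5:27}[ths[0]];r=np.radians(t0)
    for th in ths:
        f,u=T(th,L(th))-T(t0,L(t0))
        # tool z=(cos,-sin) , tool y=(-sin,-cos) in (fwd,up)
        print(th-t0,'y %.4f z %.4f'%(-f*np.sin(r)-u*np.cos(r), f*np.cos(r)-u*np.sin(r)))
    print()
```

```text
1 y 0.0003 z 0.0015
2 y 0.0006 z 0.0031
4 y 0.0012 z 0.0062
6 y 0.0055 z 0.0095
8 y 0.0099 z 0.0129
10 y 0.0144 z 0.0165
12 y 0.0191 z 0.0201
14 y 0.0214 z 0.0238
16 y 0.0238 z 0.0276
17 y 0.0225 z 0.0295

1 y -0.0017 z 0.0015
2 y -0.0034 z 0.0031
3 y -0.0051 z 0.0046
4 y -0.0068 z 0.0062
5 y -0.0084 z 0.0079
6 y -0.0100 z 0.0095
7 y -0.0115 z 0.0112
8 y -0.0131 z 0.0129
9 y -0.0146 z 0.0147
10 y -0.0161 z 0.0165

1.5 y -0.0026 z 0.0023
3 y -0.0051 z 0.0046
4.5 y -0.0076 z 0.0071
6 y -0.0100 z 0.0095
7.5 y -0.0123 z 0.0121
9 y -0.0146 z 0.0147
10.5 y -0.0168 z 0.0173
12 y -0.0189 z 0.0201
13.5 y -0.0210 z 0.0228
15 y -0.0230 z 0.0257
```

```bash
python3 -m crank '[{"linear":[0,0,0.0015],"dr":[-1,0,0],"hand":-1},{"linear":[0,0.001,0.003],"dr":[-2,0,0],"hand":-1},{"linear":[0,0.002,0.006],"dr":[-4,0,0],"hand":-1},{"linear":[0,0.005,0.0095],"dr":[-6,0,0],"hand":-1},{"linear":[0,0.010,0.013],"dr":[-8,0,0],"hand":-1},{"linear":[0,0.0145,0.0165],"dr":[-10,0,0],"hand":-1},{"linear":[0,0.019,0.020],"dr":[-12,0,0],"hand":-1},{"linear":[0,0.0215,0.024],"dr":[-14,0,0],"hand":-1},{"linear":[0,0.0235,0.0275],"dr":[-16,0,0],"hand":-1},{"linear":[0,0.0225,0.0295],"dr":[-17,0,0],"hand":-1}]' && python3 -m crank '[{"linear":[0,-0.0017,0.0015],"dr":[-1,0,0],"hand":-1},{"linear":[0,-0.0034,0.003],"dr":[-2,0,0],"hand":-1},{"linear":[0,-0.005,0.0046],"dr":[-3,0,0],"hand":-1},{"linear":[0,-0.0068,0.0062],"dr":[-4,0,0],"hand":-1},{"linear":[0,-0.0084,0.008],"dr":[-5,0,0],"hand":-1},{"linear":[0,-0.010,0.0095],"dr":[-6,0,0],"hand":-1},{"linear":[0,-0.0115,0.011],"dr":[-7,0,0],"hand":-1},{"linear":[0,-0.013,0.013],"dr":[-8,0,0],"hand":-1},{"linear":[0,-0.0145,0.0145],"dr":[-9,0,0],"hand":-1},{"linear":[0,-0.016,0.0165],"dr":[-10,0,0],"hand":-1}]'
python3 - <<'E'
from h import *
np.set_printoptions(precision=4,suppress=True)
o=bot.get_obs();M=rot(o['tool_rot']).as_matrix();print(o['q'],'tilt',np.degrees(np.arcsin(-M[2,2])),'lip',o['eef_pos']+.1*M[:,2]+.086*M[:,1])
cv2.imwrite('pics/w4.png',bot.read_camera('wrist'))
E
```

```text
t: 9.05
eef_pos: [0.3875, -0.3298, 0.216]
tool_rot: [-0.434, 0.586, -0.551, 0.407]
contact_force: [0.3, 0.1, -5.9]
gripper_width: 0.153
t: 9.88
eef_pos: [0.406, -0.33, 0.2274]
tool_rot: [-0.38, 0.621, -0.585, 0.358]
contact_force: [0.1, 0.2, -5.5]
gripper_width: 0.152
[ 0.7125  0.4888 -0.391   1.6597  0.3518  1.4883  0.2705] tilt 27.096498783493374 lip [ 0.4557 -0.3271  0.1053]
```

```bash
python3 -m crank '[{"linear":[0,-0.0026,0.0023],"dr":[-1.5,0,0],"hand":-1},{"linear":[0,-0.005,0.0046],"dr":[-3,0,0],"hand":-1},{"linear":[0,-0.0076,0.007],"dr":[-4.5,0,0],"hand":-1},{"linear":[0,-0.010,0.0095],"dr":[-6,0,0],"hand":-1},{"linear":[0,-0.0123,0.012],"dr":[-7.5,0,0],"hand":-1},{"linear":[0,-0.0146,0.0147],"dr":[-9,0,0],"hand":-1},{"linear":[0,-0.0168,0.0173],"dr":[-10.5,0,0],"hand":-1},{"linear":[0,-0.019,0.020],"dr":[-12,0,0],"hand":-1},{"linear":[0,-0.021,0.023],"dr":[-13.5,0,0],"hand":-1},{"linear":[0,-0.023,0.0257],"dr":[-15,0,0],"hand":-1}]' && python3 -m crank '[{"linear":[0,0,0],"dr":[0,0,0],"hand":-1},{"linear":[0,0,0],"dr":[0,0,0],"hand":-1},{"linear":[0,0,0],"dr":[0,0,0],"hand":-1},{"linear":[0,0,0],"dr":[0,0,0],"hand":-1},{"linear":[0,0,0],"dr":[0,0,0],"hand":-1},{"linear":[0,0,0],"dr":[0,0,0],"hand":-1}]'
python3 - <<'E'
from h import *
np.set_printoptions(precision=4,suppress=True)
o=bot.get_obs();M=rot(o['tool_rot']).as_matrix();print(o['q'],'tilt',np.degrees(np.arcsin(-M[2,2])))
a=bot.read_camera('wrist');b=bot.read_camera('top')[90:330,192:512]
cv2.imwrite('pics/m5.png',np.hstack([cv2.resize(a,(400,300)),cv2.resize(b,(400,300))]))
E
```

```text
t: 10.77
eef_pos: [0.4397, -0.3281, 0.2363]
tool_rot: [-0.296, 0.665, -0.626, 0.279]
contact_force: [-0.8, -0.7, -4.6]
gripper_width: 0.153
t: 11.27
eef_pos: [0.4388, -0.3282, 0.2365]
tool_rot: [-0.296, 0.665, -0.626, 0.279]
contact_force: [-0.7, -0.5, -3.6]
gripper_width: 0.151
[ 0.5824  0.6596 -0.3447  1.4591  0.4079  1.7785  0.2209] tilt 41.96856566997069
```

View pics/m5.png

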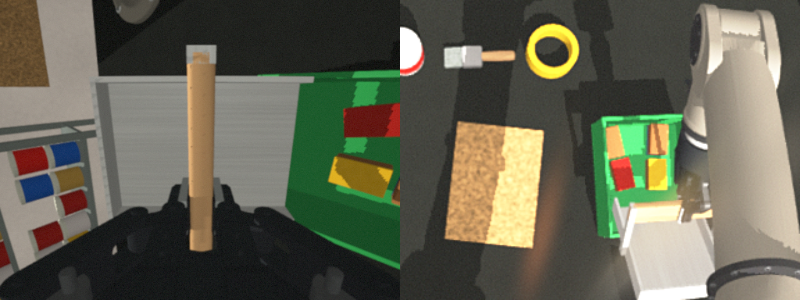

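All four blocks are in the crate, with the red and yellow tops showing and two resting turned over. The tray is empty and the load dropped by about 2 N. Lifting and levelling.

```bash
python3 -m crank '[{"linear":[0,-0.009,-0.008],"dr":[0,0,0],"hand":-1},{"linear":[0,-0.025,-0.022],"dr":[0,0,0],"hand":-1},{"linear":[0,-0.045,-0.040],"dr":[3,0,0],"hand":-1},{"linear":[0,-0.056,-0.051],"dr":[8,0,0],"hand":-1},{"linear":[0,-0.06,-0.054],"dr":[14,0,0],"hand":-1},{"linear":[0,-0.06,-0.054],"dr":[20,0,0],"hand":-1},{"linear":[0,-0.06,-0.054],"dr":[26,0,0],"hand":-1},{"linear":[0,-0.06,-0.054],"dr":[32,0,0],"hand":-1},{"linear":[0,-0.06,-0.054],"dr":[38,0,0],"hand":-1},{"linear":[0,-0.06,-0.054],"dr":[42,0,0],"hand":-1}]'
python3 - <<'E'
from h import *
np.set_printoptions(precision=4,suppress=True)
o=bot.get_obs();M=rot(o['tool_rot']).as_matrix();print(o['q'],'tilt',np.degrees(np.arcsin(-M[2,2])),'yaw',np.degrees(np.arctan2(M[1,2],M[0,2])))
I=bot.read_camera('top');cv2.imwrite('pics/t6.png',I)
# mat by colour
h=cv2.cvtColor(I,cv2.COLOR_BGR2HSV);m=cv2.inRange(h,(8,60,40),(28,255,255));m[:, :215]=0;m[:,325:]=0;m[:180]=0
m=cv2.morphologyEx(m,cv2.MORPH_OPEN,np.ones((3,3)))
m=cv2.morphologyEx(m,cv2.MORPH_CLOSE,np.ones((7,7)))
c=max(cv2.findContours(m,0,2)[0],key=cv2.contourArea)
W=np.array([at_z('top',p[0],.004)[:2] for p in c],np.float32)
print('mat',cv2.minAreaRect(W),cv2.minAreaRect(c))
ctr=np.array(cv2.minAreaRect(W)[0])
p=np.r_[.5*(ctr+[.4998,-.041]),.20];print(p,'shift',M.T@(p-o['eef_pos']))
E
```

```text
t: 12.2
eef_pos: [0.4376, -0.3284, 0.3186]
tool_rot: [0.515, -0.514, 0.484, -0.487]
contact_force: [-0.1, 0.2, -4.9]
gripper_width: 0.151
[ 0.9012  0.222  -0.4382  1.7321  0.1004  1.2049  0.4956] tilt -0.22448628891810524 yaw 3.365553126805676
mat ((0.44886869192123413, -0.05542171001434326), (0.22389456629753113, 0.335460901260376), 84.5013198852539) ((274.8536376953125, 258.81707763671875), (91.54773712158203, 137.48727416992188), 6.340191841125488)
[ 0.4743 -0.0482  0.2   ] shift [-0.2779  0.1181  0.0527]
```

Run:
```python
from h import *
np.set_printoptions(precision=4,suppress=True)
I=cv2.imread('pics/t6.png')
h=cv2.cvtColor(I,cv2.COLOR_BGR2HSV);m=cv2.inRange(h,(8,70,95),(28,255,255));m[:, :215]=0;m[:,325:]=0;m[:180]=0
m=cv2.morphologyEx(m,cv2.MORPH_OPEN,np.ones((5,5)));m=cv2.morphologyEx(m,cv2.MORPH_CLOSE,np.ones((9,9)))
c=max(cv2.findContours(m,0,2)[0],key=cv2.contourArea)
W=np.array([at_z('top',p[0],.004)[:2] for p in c],np.float32);print('mat',cv2.minAreaRect(W))
f=lambda a:at_z('top',(a[0]/2.8+230,a[1]/2.7+110),.004)[:2]
A,B,C=f((24,208)),f((215,228)),f((190,482));print('corners',(A+C)/2,np.linalg.norm(A-B),np.linalg.norm(B-C),np.degrees(np.arctan2(*(B-C)[::-1])))
cv2.drawContours(I,[c],-1,(255,0,255),1);cv2.imwrite('pics/t6c.png',cv2.resize(I[150:330,200:340],None,fx=3,fy=3))
```

```text
mat ((0.46900755167007446, -0.053457245230674744), (0.21345467865467072, 0.29261162877082825), 84.46326446533203)
corners [ 0.4998 -0.0374] 0.16924060132748142 0.2312342722947195 -5.42533662601044
```

View pics/t6c.png

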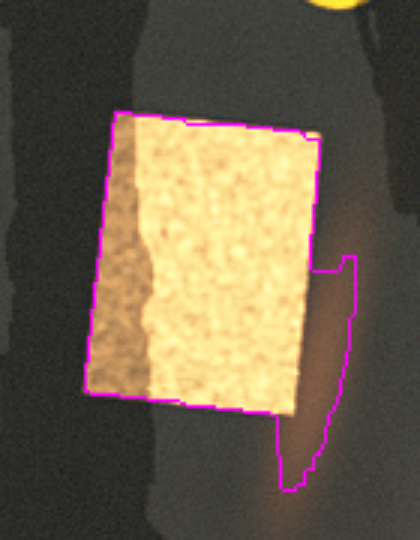

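Corners taken by eye from this crop put the mat at (114,112), (321,133), (294,414) and (85,392). The floor reflection spoiled the colour mask, so I'm discarding that result. I'll cross-check the mat centre, and how the tray first sat on it, from the earlier crops.

Run:
```python
from h import *
np.set_printoptions(precision=4,suppress=True)
f=lambda a:at_z('top',(a[0]/3+200,a[1]/3+150),.004)[:2]
P=np.array([f(a) for a in[(114,112),(321,133),(294,414),(85,392)]]);c=P.mean(0)
print('mat',c,'yaw',np.degrees(np.arctan2(*(P[0]+P[1]-P[2]-P[3])[::-1])))
# initial wrist view (pose then): tray wall ends vs mat corners
M0=Ro.from_quat([.474,-.524,.525,-.475]);q=M0.as_quat()
o=dict(eef_pos=np.array([.4606,-.033,.3299]),tool_rot=[q[3],q[0],q[1],q[2]])
g=lambda a,z:at_z('wrist',(a[0]/4+195,a[1]/4+90),z,o)[:2]
a,b=g((595,65),.041),g((565,441),.041);print('tray wall ends',a,b,(a+b)/2,np.linalg.norm(a-b))
a,b=g((627,55),.004),g((598,445),.004);print('mat corners',a,b,(a+b)/2,np.linalg.norm(a-b))
# initial tray in top picture: bar ends at z .124 
h=lambda a,z:at_z('top',np.array(a)/1.5625,z)[:2]
print('bar top',(h((360,368),.124)+h((477,380),.124))/2)
s=bot.get_obs();M=rot(s['tool_rot']).as_matrix()
p=np.array([.499,-.0403,.20]);print('shift',M.T@(p-s['eef_pos']))
```

```text
mat [ 0.5004 -0.0373] yaw -5.296798464225808
tray wall ends [0.6031 0.0375] [ 0.5885 -0.1127] [ 0.5958 -0.0376] 0.15084399162992115
mat corners [0.628  0.0403] [ 0.6138 -0.1289] [ 0.6209 -0.0443] 0.1697693083526276
bar top [ 0.4902 -0.0316]
shift [-0.2853  0.1182  0.0788]
```

Both cameras agree that the tray started about 10 mm short in x and 4–5 mm too far in +y relative to the mat. So I'll place it at a TCP of about (0.500, -0.045), yaw -5.6°.

```bash
python3 -m crank '[{"linear":[-0.008,0,0.002],"dr":[0,0.3,0],"hand":-1},{"linear":[-0.028,0,0.008],"dr":[0,1,0],"hand":-1},{"linear":[-0.06,0,0.017],"dr":[0,2,0],"hand":-1},{"linear":[-0.098,0,0.028],"dr":[0,3.2,0],"hand":-1},{"linear":[-0.138,0,0.039],"dr":[0,4.5,0],"hand":-1},{"linear":[-0.178,0.01,0.05],"dr":[0,5.8,0],"hand":-1},{"linear":[-0.216,0.03,0.061],"dr":[0,7,0],"hand":-1},{"linear":[-0.25,0.06,0.071],"dr":[0,8,0],"hand":-1},{"linear":[-0.271,0.085,0.077],"dr":[0,8.7,0],"hand":-1},{"linear":[-0.279,0.1,0.079],"dr":[0,9,0],"hand":-1}]'
python3 - <<'E'
from h import *
np.set_printoptions(precision=4,suppress=True)
bot.read_camera('top')
o=bot.get_obs();M=rot(o['tool_rot']).as_matrix();print(M,'yaw',np.degrees(np.arctan2(M[1,2],M[0,2])))
p=np.array([.500,-.045,.0898]);print('shift',M.T@(p-o['eef_pos']))
E
```

```text
t: 13.08
eef_pos: [0.5004, -0.0373, 0.2145]
tool_rot: [0.477, -0.478, 0.523, -0.52]
contact_force: [-0.0, 0.9, -4.6]
gripper_width: 0.149
[[-0.088  -0.0088  0.9961]
 [-0.9961  0.0024 -0.0879]
 [-0.0016 -1.     -0.009 ]] yaw -5.045565806707094
shift [0.0073 0.1226 0.0027]
```

```bash
python3 -m crank '[{"linear":[0,0.01,0],"dr":[0,0,0],"hand":-1},{"linear":[0,0.025,0],"dr":[0,0,0],"hand":-1},{"linear":[0,0.045,0],"dr":[0,0,0],"hand":-1},{"linear":[0,0.065,0],"dr":[0,0,0],"hand":-1},{"linear":[0,0.08,0],"dr":[0,0,0],"hand":-1},{"linear":[0,0.09,0],"dr":[0,0,0],"hand":-1},{"linear":[0,0.095,0],"dr":[0,0,0],"hand":-1},{"linear":[0,0.095,0],"dr":[0,0,0],"hand":-1}]'
python3 - <<'E'
from h import *
np.set_printoptions(precision=4,suppress=True)
cv2.imwrite('pics/w7.png',bot.read_camera('wrist'))
o=bot.get_obs();M=rot(o['tool_rot']).as_matrix();print(M,'yaw',np.degrees(np.arctan2(M[1,2],M[0,2])))
p=np.array([.500,-.045,.0898]);print('shift',M.T@(p-o['eef_pos']))
E
```

```text
t: 13.8
eef_pos: [0.5011, -0.0452, 0.1214]
tool_rot: [0.475, -0.475, 0.524, -0.524]
contact_force: [-0.1, 0.1, -3.9]
gripper_width: 0.147
[[-0.0972 -0.0001  0.9953]
 [-0.9953 -0.0003 -0.0972]
 [ 0.0003 -1.     -0.0001]] yaw -5.575553116117636
shift [ 0.0002  0.0323 -0.0016]
```

View pics/w7.png

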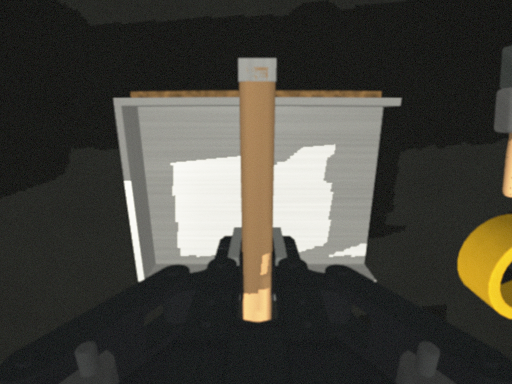

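The tray is empty and hovering over the mat, with the mat edge showing evenly above the far wall, columns 131–381. Lowering it slowly.

```bash
python3 -m crank '[{"linear":[0,0.005,0],"dr":[0,0,0],"hand":-1},{"linear":[0,0.012,0],"dr":[0,0,0],"hand":-1},{"linear":[0,0.019,0],"dr":[0,0,0],"hand":-1},{"linear":[0,0.024,0],"dr":[0,0,0],"hand":-1},{"linear":[0,0.027,-0.001],"dr":[0,0,0],"hand":-1},{"linear":[0,0.029,-0.001],"dr":[0,0,0],"hand":-1},{"linear":[0,0.030,-0.001],"dr":[0,0,0],"hand":-1},{"linear":[0,0.031,-0.001],"dr":[0,0,0],"hand":-1},{"linear":[0,0.031,-0.001],"dr":[0,0,0],"hand":-1},{"linear":[0,0.031,-0.001],"dr":[0,0,0],"hand":-1}]'
python3 -m crank '[{"linear":[0,0.0005,0],"dr":[0,0,0],"hand":-1},{"linear":[0,0.001,0],"dr":[0,0,0],"hand":-1},{"linear":[0,0.001,0],"dr":[0,0,0],"hand":-1}]'
```

```text
t: 14.68
eef_pos: [0.5003, -0.0446, 0.091]
tool_rot: [-0.475, 0.475, -0.524, 0.524]
contact_force: [0.5, 0.0, -3.3]
gripper_width: 0.152
t: 14.93
eef_pos: [0.5003, -0.0447, 0.0899]
tool_rot: [-0.475, 0.475, -0.524, 0.524]
contact_force: [0.3, 1.3, -3.9]
gripper_width: 0.151
```

```bash
python3 -m crank '[{"linear":[0,0.0005,0],"dr":[0,0,0],"hand":-1},{"linear":[0,0.0005,0],"dr":[0,0,0],"hand":-1},{"linear":[0,0.001,0],"dr":[0,0,0],"hand":-1},{"linear":[0,0.001,0],"dr":[0,0,0],"hand":-1}]'
```

```text
t: 15.27
eef_pos: [0.5003, -0.0447, 0.0898]
tool_rot: [-0.475, 0.475, -0.523, 0.524]
contact_force: [-4.7, -0.5, 10.7]
gripper_width: 0.151
```

The tray is down: contact force went from -4 to +11 N. Easing off 0.5 mm, then opening in stages.

```bash
python3 -m crank '[{"linear":[0,-0.0006,0],"dr":[0,0,0],"hand":-1},{"linear":[0,-0.0006,0],"dr":[0,0,0],"hand":0.0},{"linear":[0,-0.0006,0],"dr":[0,0,0],"hand":0.3},{"linear":[0,-0.0006,0],"dr":[0,0,0],"hand":0.6},{"linear":[0,-0.0006,0],"dr":[0,0,0],"hand":1},{"linear":[0,-0.0006,0],"dr":[0,0,0],"hand":1},{"linear":[0,-0.0006,0],"dr":[0,0,0],"hand":1},{"linear":[0,-0.0006,0],"dr":[0,0,0],"hand":1},{"linear":[0,-0.0006,0],"dr":[0,0,0],"hand":1},{"linear":[0,-0.0006,0],"dr":[0,0,0],"hand":1}]' 40
python3 -m crank '[{"linear":[0,-0.01,0],"dr":[0,0,0],"hand":1},{"linear":[0,-0.03,0],"dr":[0,0,0],"hand":1},{"linear":[0,-0.06,0],"dr":[0,0,0],"hand":1},{"linear":[0,-0.09,0],"dr":[0,0,0],"hand":1},{"linear":[0,-0.125,0],"dr":[0,0,0],"hand":1},{"linear":[0,-0.16,-0.01],"dr":[0,0,0],"hand":1},{"linear":[0,-0.19,-0.02],"dr":[0,0,0],"hand":1},{"linear":[0,-0.215,-0.03],"dr":[0,0,0],"hand":1},{"linear":[0,-0.235,-0.03],"dr":[0,0,0],"hand":1},{"linear":[0,-0.24,-0.03],"dr":[0,0,0],"hand":1}]'
python3 -m crank '[{"linear":[0,0,0],"dr":[0,0,0],"hand":1},{"linear":[0,0,0],"dr":[0,0,0],"hand":1},{"linear":[0,0,0],"dr":[0,0,0],"hand":1}]'
python3 - <<'E'
from h import *
a=bot.read_camera('wrist');b=bot.read_camera('scene')
cv2.imwrite('pics/m8.png',np.hstack([cv2.resize(a[60:260,170:400],(400,348),interpolation=cv2.INTER_CUBIC),cv2.resize(b[110:330,60:313],(400,348))]))
E
```

```text
t: 16.1
eef_pos: [0.5002, -0.0446, 0.0894]
tool_rot: [0.475, -0.475, 0.524, -0.524]
contact_force: [-0.2, 0.9, -0.3]
gripper_width: 1.003
t: 16.93
eef_pos: [0.4714, -0.0413, 0.3338]
tool_rot: [-0.477, 0.474, -0.522, 0.526]
contact_force: [0.9, -1.0, 0.3]
gripper_width: 1.001
t: 17.18
eef_pos: [0.4696, -0.0418, 0.3281]
tool_rot: [0.475, -0.476, 0.524, -0.523]
contact_force: [0.4, -0.2, -1.1]
gripper_width: 0.999
```

View pics/m8.png

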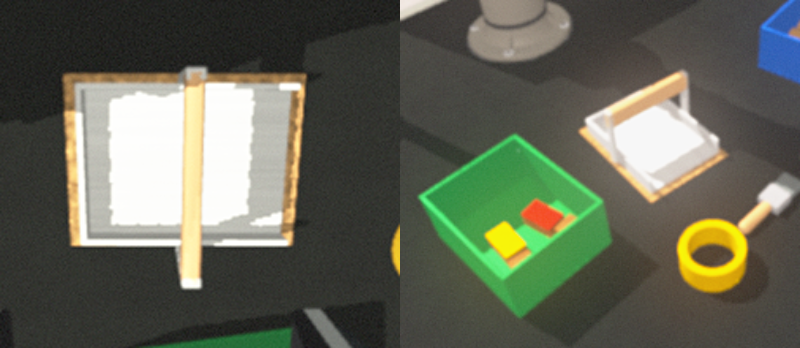

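Left panel: the tray is on the mat with similar margins at the left and right ends. Right panel: the crate stands upright with blocks inside. Checking the centring numerically.

Run:
```python
from h import *
np.set_printoptions(precision=4,suppress=True)
o=bot.get_obs()
f=lambda a,z:at_z('wrist',(a[0]/1.739+170,a[1]/1.74+60),z,o)[:2]
m=np.array([f(a,.004) for a in[(306,73),(291,245),(71,245),(64,74)]])
t=np.array([f(a,.041) for a in[(301,83),(288,245),(78,245),(75,83)]])
for P in(m,t): print(P.mean(0),np.linalg.norm(P[0]-P[1]),np.linalg.norm(P[0]-P[3]),np.degrees(np.arctan2(*(P[0]+P[1]-P[2]-P[3])[::-1])))
b=[f((195,72),.124),f((190,283),.124)];print('bar',sum(b)/2)
for n,z in dict(tray=.004,green_crate=0,blue_bin=0,tin=0,tape=0,brush=.01).items():
    if n=='tray': bot.read_camera('top')
    for k in bot.place_of('top',n)[:1]: print(n,k['score'],at_z('top',k['xy'],z))
for cam in('scene',):
  for n in('red','yellow','blue','plain'):
    print(n,[(round(k['score'],2),k['xy']) for k in bot.place_of(cam,'block_'+n)[:1]])
```

```text
[ 0.5024 -0.038 ] 0.17074377751492173 0.22918386035565633 -5.373727476498961
[ 0.5024 -0.0369] 0.148840594614223 0.19804451085361255 -5.484388559358564
bar [ 0.502 -0.037]
tray 0.66 [ 0.5966 -0.3608  0.004 ]
green_crate 0.95 [ 0.5147 -0.3293  0.    ]
blue_bin 0.96 [0.5904 0.3868 0.    ]
tin 0.74 [0.7618 0.1464 0.    ]
tape 0.74 [ 0.7614 -0.1489  0.    ]
brush 0.71 [ 0.7543 -0.0025  0.01  ]
red [(0.62, [149.9, 248.7])]
yellow [(0.66, [127.6, 264.0])]
blue [(0.52, [140.7, 284.5])]
plain [(0.72, [148.9, 248.3])]
```

```bash
python3 -c "
from station import bot
print(bot.hand_in())"
```

```text
the job is handed in; nothing more can be done
None
```

The job is done and handed in at about 18 s of the 51 s allowed. I carried the loaded tray level to the green crate and tipped it to 42° with its lip about 5 mm above the rim. All four blocks slid in. I then set the empty tray flat on the cork mat, released it and moved the arm clear.

**Checks that passed**
- **Tray on mat:** the last wrist picture puts the tray's centre within about 1 mm of the mat's, and its yaw within 0.1°.
- **Blocks:** the top view after tipping showed four blocks in the crate, two of them with their coloured tops hidden, and the tray empty. The load on the wrist dropped by about 2 N, which fits four blocks.
- **Crate and other items:** the crate, bin, tin and tape were found within about 2 cm of where they first were, which is within the detectors' scatter. The arm and gripper never came near them. The highest force I read was about 11 N, as the tray touched down.

**Checks that failed or disagreed**
- **Mat position:** the colour mask was spoiled by a reflection, so I used corners picked by eye. The two cameras then disagreed by about 6 mm on the mat's y position, so I placed the tray by its offset from the mat as first seen.
- **Last top-view search for the tray:** it returned a false hit inside the crate, which I ignored.
- **Last detector search for the blocks:** the red and plain results fell on the same spot, so the count of four rests on the earlier top view and the weight drop.
- **Brush:** it was found about 13 mm from its first top-view reading, though the first scene view already had it within 12 mm of the new one.

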